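Release a shuttle's sprung index lever and run the board carriage to its end stop

ROBOT

A 6-joint arm with a two-finger parallel gripper is mounted at the origin on a cart in front of the work surface, level with it; the furniture and walls round the work are solid. World frame = base frame: x ahead of the robot, y to its left, z up, the work surface at z = 0. Lengths are in m, angles in degrees, forces in N, time in s.
With the tool pointing down it reaches from about 0.3 to 0.85 m from the base axis. Payload 5.4 kg.
Tool frame: the origin (TCP) lies at the very end of the fingers, on their centre line; the grasp point (between the pads) lies 19 mm behind it; z points along the fingers, y is the line along which they close (so a half turn about z gives the same grasp; the last joint's range is limited). The gripper opens to 85 mm and grips with 20 to 120 N. Pads are 22 mm wide; open, the fingers measure 114 mm over their backs; the gripper's body (76 mm by 85 mm) begins 54 mm behind the grasp point. The pads swing forward as they close: fully open they stand 13 mm farther back than shut.
Start: joints at [54.712, 9.076, 91.501, -0, 79.423, -12.038], TCP at [0.227, 0.528, 0.231] pointing down, gripper open.
Joint ranges: [-166.64, 166.64], [-54.1, 131.32], [10.49, 154.53], [-73.88, 253.88], [9.74, 151.15], [-171.62, 171.62]. Speed limits (degrees/s): [147.25, 147.25, 180, 180, 180, 180].

INTERFACE

Orientations are given as a 3x3 rotation matrix whose columns are the frame's x, y, z axes.
In Python, from rig import env gives the robot as it stands. The module is installed in compiled form; this text tells all that it offers.
- The arm moves only by the tool servo_tool, never from a script. Its argument "targets" is a list of rows, each a list of 7 numbers: the shift along the world's x, y, z scaled (see below), then the turn, a rotation vector about the world's x, y, z scaled (see below), then the gripper command: -1 is fully open, 1 is shut, values between are in proportion. In form: [[dx, dy, dz, ax, ay, az, grip], ...]. A call has 1 to 5 rows; each row is the pose to reach, as a shift and turn from the pose commanded when the call began; what a row does not reach only later rows make up. The controller multiplies each number of a shift by 0.25 m and each number of a turn by 90 degrees. A row lasts 1/12 s, in which the tool goes at most 41.7 mm and 7.16 degrees, less where a joint would pass 70% of its speed; a pose out of reach is approached as far as the arm can. A call with a number of a shift or a turn outside -1 to 1 is refused whole. A call with a gripper value outside its range is refused whole. The fingers move at their own pace and stop on an object; the grip force is fixed at half the most. Time passes only in rows, so rows that repeat a pose let the fingers close. It gives the time, the measured TCP pose, the force, the opening and the grip force at its end, in the units of the state.
- env.get_obs(): the state, without advancing time (a new reading comes with each control period).
- env.camera(name): name is "scene" or "top" or "wrist"; returns the picture (480x640x3 uint8, red, green, blue); there is no depth.
- env.camera_model(name): a dict with "camera_matrix" (3x3 intrinsics, pixels), "R" (3x3) and "t" (3): a world point X has camera coordinates R X + t. Camera axes: x right, y down, z forward; pixel columns grow to the right and rows downward; lengths in m; the calibration is good to about 2 mm. The wrist camera is an equidistant fisheye: a pixel r from the principal point sees the ray r / f radians off the axis. A picture is of the moment at which its call begins: read the wrist's pose just before it. camera_model takes no time and is no camera call; for the wrist camera it gives the pose at the moment of the call.
- env.job_done(): hands the job in; it is judged then, once.
Trained networks look in the newest picture that a camera, given by its name, has taken for a name from the list of things; names that differ only in an ending like _2 or _b are one class to them, and where a whole thing is asked for, a point or a joint stands for the part that bears it (a point fixed in the world has none). Each returns a list of dicts, best first, with "p" (0 to 1); they miss things now and then, are a little off and sometimes report something else, mostly with a low value. They report only what shows in the picture. A call takes as long as a camera call.
- env.look_for(camera, label): "position" ([x, y, z] in m, in world coordinates, good to about 4 mm: the middle of the surface that is visible of it).
- env.mark_of(camera, label): "position" ([x, y, z] in m, in world coordinates, good to about 4 mm: a listed point, or the origin of a listed thing).
The state is a dict: "clock": time; "joints": joint angles; "qd": joint speeds; "joint_torque": joint torques, N m; "eef_pos": TCP position; "tcp_rot": TCP orientation; "ft_force": force on the tool from outside, world axes, zero at the start; "torque": the same for the moment, N m; "finger_gap": opening from 0.0 (shut) to 1.0 (fully open); "grip_force": force on a finger pad.
Only numpy, scipy, OpenCV 4.12 (cv2) and the standard library are available. Lean on these libraries where they do the work, as an engineer would, in place of code of your own. Each camera call takes 0.05 s, during which the arm holds its last target. There are 200 camera calls.

TASK

The board shuttle's carriage is barred by a sprung lock lever. Lift the lever straight up out of its notch, turn it roughly a quarter turn (it can be some 30 degrees more) counter-clockwise (seen from above) and let it snap fully down into the release notch, whose exact place differs from shuttle to shuttle and has to be felt for; never force the lever against its collar. Then slide the carriage gently all the way against its rubber end stop and let go, without disturbing the things lying around.

Things in the scene. Friction and masses are not known exactly. Their poses are not given: they have to be found in the camera images.
- shuttle_base: aluminium base plate of the board shuttle, 165 x 225 x 12 mm, fixed flat on the worktop. Origin on its underside, z up; +x (pointing away from the robot and to the left) runs from the lever's side to the carriage's side; +y is the way the carriage has to slide. In its frame the lever's vertical axis is at x = -32 mm, y = 0.
- collar: steel collar, 44 mm across, under the lever; origin on the lever's axis, 12 mm above the worktop. Its rim, 28 mm above the worktop, has a start notch and, in a dark adjustable segment, a release notch 74 to 119 degrees counter-clockwise from it (differs each time, not measured); each about 6 mm wide, 5.8 mm deep. Keep the contact force of lever on collar below 18 N (its spring makes up to 10 N).
- lever_lift: the sprung lock lever (frame rises, does not turn): origin on its axis, 12 mm above the worktop when seated. Spring: 6 N down when seated, 10 N at 9 mm; upper stop at 9.5 mm. Lifted 6 mm its 4 mm pin (reaching 22 mm out, away from the tongue) clears the notch and it turns freely; let go between notches, the pin rests on the rim, 5.8 mm high, and it stays; over a notch it snaps down.
- lever_grip (a point): centre of the lever's black bar grip: 48 mm long along this point's x, 12 mm wide, 20 mm high (10 mm up and down), 54 mm above the worktop when seated; turns with the lever. Below the bar a dark tongue, 12 mm wide, 6 mm thick, its top 17 mm below this point, sticks out along +x to 53 mm from the axis. The collar's rim is 26 mm below this point.
- lever_turn (a joint): turn of the lever about its vertical axis, rad: 0 in the start notch (bar and tongue along the base's x, tongue barring the carriage), growing counter-clockwise seen from above; in the release notch it rests at 1.22 to 2.14; it can turn to 2.6. Dragging the pin along the rim takes about 0.05 to 0.1 N m
- carriage (a joint): position of the carriage along the base's +y, m: starts at 0 to 0.02; against the end stop at 0.119. While the tongue points across the track it bars the carriage at about 0.044. Friction about 1.5 N.
- carriage_handle (a point): middle of the carriage's upright black handle: 30 mm along the base's x, 12 mm along its y, from the carriage plate (26 mm above the worktop) up to 60 mm; this point is 45 mm above the worktop. A fixed circuit board, 16 mm high, begins 18 mm from here towards the lever. In the base's frame: x = 79 mm, y = -75 mm + carriage.
- end_stop: dark steel end stop, 90 x 16 x 22 mm, on the base plate at the +y end of the track; origin at the centre of its underside. It must not be pushed with more than 22 N.
- motor: bystander: small light grey gear motor 44 x 58 x 24 mm lying on the base plate's corner at the -x, -y side; origin under its middle
- reel: bystander: solder reel, 53 mm across, 32 mm high, on the worktop beside the base's +y edge; origin under its middle
- tape: bystander: roll of pale masking tape, 106 mm across, 25 mm high, lying on the worktop behind the base; origin under its middle
- cleaner: bystander: soldering tip cleaner, black on a white foot, 94 mm across, 43 mm high, on the worktop behind the base; origin under its middle

How it is judged (in metres and radians):
On the way, in this order (a step that is already met when the one before it is completed fails the run):
1. the lever is lifted out of its start notch (z of lever_grip in the frame of shuttle_base above 0.0605 m and value of joint lever_turn below 0.6 rad and value of joint carriage below 0.06 m), for 0.05 s.
2. the lever has snapped down into the release notch, the carriage still on the start side (z of lever_grip in the frame of shuttle_base below 0.0565 m and value of joint lever_turn above 1.1 rad and value of joint carriage below 0.06 m), for 0.2 s.
3. the carriage is against its end stop (value of joint carriage above 0.115 m), for 0.2 s.
At the end, for the whole second after the job is handed in: The lever is down in the release notch (within 2.5 mm of its seated height, turned more than 1.1 rad from the start), the carriage is within 4 mm of its end stop (joint above 0.115), at rest and let go (z of lever_grip in the frame of shuttle_base below 0.0565 m and value of joint lever_turn above 1.1 rad and value of joint carriage above 0.115 m and contact force between end_stop and anything else below 8 N and velocity of joint carriage between -0.01 and 0.01 m/s); the robot touches nothing.
It fails at once if the lever is forced against its collar: more than 18 N (turned hard against a notch, pressed down, or pulled hard against its upper stop) (contact force between lever_lift and collar above 18 N).
It fails at once if the end stop is pushed with more than 22 N (contact force between end_stop and anything else above 22 N).
It fails at once if a bystander is moved more than 20 mm (distance of any of motor, reel, tape, cleaner from where it was at the start of the episode above 0.02 m).
It also fails if it takes over 72 s, if anything falls off the work surface, if the arm or the gripper's body presses on something with over 40 N, if the wrist force passes 120 N, or if a joint passes its speed limit or range.

## Working session

There is one attempt and no reset: what is moved stays moved. The work goes in short steps, Python scripts to look and compute and a tool call to move; the robot and the scene stay as the last step left them, time stands still between calls to the robot, and variables do not carry over. Pictures are saved under pics/ and viewed, at most 10 in all, crops included, and the job is handed in when it is done.

Besides the shell and the picture viewer there is one more tool, called after "Call:" as name(argument=value, ...) on one line, values as JSON. servo_tool: Moves the arm, as the interface text tells. Shifts and turns lie within -1 to 1; 1 stands for 0.25 m of shift or 90 degrees of turn. Its arguments: {"type":"object","properties":{"targets":{"type":"array"}},"required":["targets"]}

```bash
mkdir -p pics; cat > h.py <<'E'
from rig import env
import numpy as np, cv2
np.set_printoptions(precision=4,suppress=True)
def st():
    o=env.get_obs(); print('t',o['clock'],'tcp',np.array(o['eef_pos']),'F',np.array(o['ft_force']),'M',np.array(o['torque']),'gap',o['finger_gap'],'gf',o['grip_force']); return o
E
python3 - <<'E'
from h import *
o=st(); print(np.array(o['tcp_rot']))
for c in ['top','scene']:
    im=env.camera(c); cv2.imwrite(f'pics/{c}0.png',im[:,:,::-1])
    for n in ['shuttle_base','collar','lever_grip','carriage_handle','end_stop','motor','reel','tape','cleaner']:
        r=env.mark_of(c,n); print(c,n,[(np.array(x['position']),round(x['p'],2)) for x in r[:2]])
E
```

```text
t 0.0 tcp [0.2267 0.5278 0.2303] F [ 0.0758  0.0502 -0.4833] M [ 0.0018  0.0571 -0.0231] gap 1.0004923199680942 gf 0.0
[[-0.9188  0.3947 -0.0011]
 [ 0.3947  0.9188 -0.0016]
 [ 0.0004 -0.0018 -1.    ]]
top shuttle_base [(array([ 0.4892,  0.349 , -0.0018]), 0.74), (array([0.4961, 0.5796, 0.0023]), 0.29)]
top collar [(array([0.4749, 0.3186, 0.0097]), 0.75), (array([0.4346, 0.4332, 0.0117]), 0.45)]
top lever_grip [(array([0.4785, 0.3198, 0.0558]), 0.58), (array([0.4363, 0.4369, 0.014 ]), 0.49)]
top carriage_handle [(array([0.5781, 0.3932, 0.0455]), 0.95), (array([ 0.4062,  0.5226, -0.0022]), 0.38)]
top end_stop [(array([0.4347, 0.4342, 0.0115]), 0.92), (array([0.4771, 0.32  , 0.0122]), 0.31)]
top motor [(array([0.5616, 0.2739, 0.0137]), 0.88), (array([0.5805, 0.394 , 0.0469]), 0.62)]
top reel [(array([ 0.4022,  0.5197, -0.0003]), 0.97)]
top tape [(array([0.6011, 0.4979, 0.001 ]), 0.96), (array([0.4781, 0.3193, 0.0545]), 0.39)]
top cleaner [(array([0.4973, 0.5802, 0.0029]), 0.74)]
scene shuttle_base [(array([0.4959, 0.3481, 0.0006]), 0.92), (array([0.4724, 0.3213, 0.013 ]), 0.62)]
scene collar [(array([0.476 , 0.3229, 0.0144]), 0.6)]
scene lever_grip [(array([0.4714, 0.3214, 0.053 ]), 0.85)]
scene carriage_handle []
scene end_stop [(array([0.4359, 0.4313, 0.0089]), 0.94)]
scene motor [(array([0.5566, 0.2753, 0.01  ]), 0.63)]
scene reel []
scene tape [(array([ 0.5999,  0.4947, -0.0007]), 0.86)]
scene cleaner [(array([ 0.4989,  0.5792, -0.0002]), 0.61)]
```

View pics/top0.png

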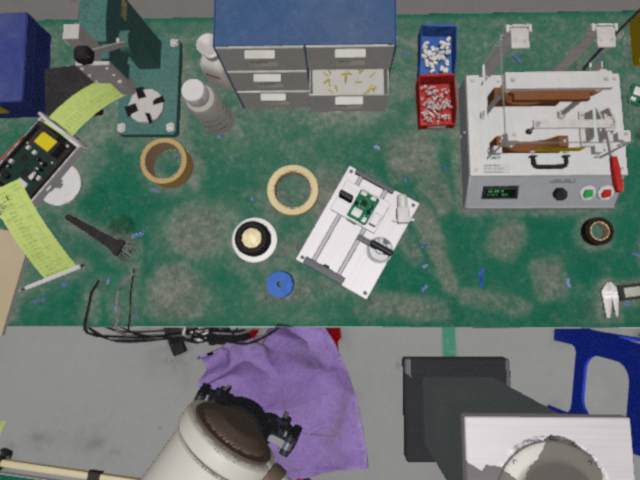

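View pics/scene0.png

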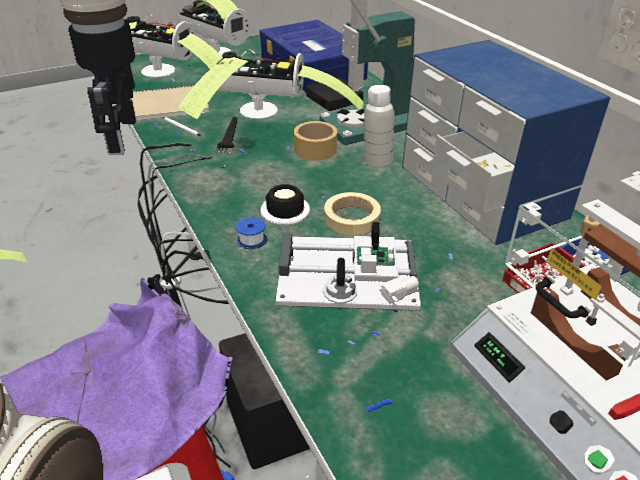

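The pictures agree with the networks: the base is at top-view pixels (358,230), the lever at (380,247), the handle at (346,196) and the end stop at (322,272). That puts the base's yaw at about 65°. I'll move above the lever with the tool turned about -92°.

Call:
servo_tool(targets=[[0.067,-0.055,0,0,0,-0.068,-1],[0.134,-0.11,0,0,0,-0.136,-1],[0.2,-0.166,0,0,0,-0.204,-1],[0.268,-0.22,0,0,0,-0.272,-1],[0.335,-0.277,0,0,0,-0.34,-1]])

```text
clock: 1.42
eef_pos: [0.3114, 0.4584, 0.2314]
tcp_rot: [[-0.586, 0.81, 0.0], [0.81, 0.586, 0.0], [0.0, 0.0, -1.0]]
ft_force: [1.2, -0.5, -0.9]
finger_gap: 1.001
grip_force: 0.0
```

Call:
servo_tool(targets=[[0.067,-0.055,0,0,0,-0.068,-1],[0.134,-0.11,0,0,0,-0.136,-1],[0.2,-0.166,0,0,0,-0.204,-1],[0.268,-0.22,0,0,0,-0.272,-1],[0.335,-0.277,0,0,0,-0.34,-1]])

```text
clock: 1.83
eef_pos: [0.3953, 0.3891, 0.2314]
tcp_rot: [[-0.091, 0.996, 0.0], [0.996, 0.091, 0.0], [0.0, 0.0, -1.0]]
ft_force: [0.4, 0.6, 0.1]
finger_gap: 0.999
grip_force: 0.0
```

Call:
servo_tool(targets=[[0.067,-0.055,0,0,0,-0.068,-1],[0.134,-0.11,0,0,0,-0.136,-1],[0.2,-0.166,0,0,0,-0.204,-1],[0.268,-0.22,0,0,0,-0.272,-1],[0.335,-0.277,0,0,0,-0.34,-1]])

```text
clock: 2.25
eef_pos: [0.479, 0.3198, 0.2313]
tcp_rot: [[0.428, 0.904, 0.0], [0.904, -0.428, 0.0], [0.0, 0.0, -1.0]]
ft_force: [0.6, 0.3, -0.2]
finger_gap: 0.999
grip_force: 0.0
```

```bash
python3 - <<'E'
from h import *
o=st(); print(np.array(o['tcp_rot']),o['joints'])
m=env.camera_model('wrist'); print(m)
im=env.camera('wrist'); cv2.imwrite('pics/w1.png',im[:,:,::-1])
for n in ['shuttle_base','collar','lever_grip','carriage_handle','end_stop','motor']:
    r=env.mark_of('wrist',n); print(n,[(np.array(x['position']),round(x['p'],2)) for x in r[:2]])
E
```

```text
t 2.25 tcp [0.479  0.3198 0.2313] F [ 0.6317  0.3454 -0.1565] M [-0.0511 -0.0292  0.014 ] gap 0.9988929035273011 gf 0.0
[[ 0.4282  0.9037  0.0001]
 [ 0.9037 -0.4282  0.0001]
 [ 0.0001  0.     -1.    ]] [21.7128  9.2131 91.3432  0.0042 79.4376 47.0644]
{'camera_matrix': array([[371.6483,   0.    , 318.2618],
       [  0.    , 371.6483, 238.94  ],
       [  0.    ,   0.    ,   1.    ]]), 'R': array([[ 0.9039, -0.4278,  0.0014],
       [-0.4126, -0.8709,  0.267 ],
       [-0.113 , -0.242 , -0.9637]]), 't': array([-0.2971,  0.4414,  0.51  ])}
shuttle_base [(array([ 0.4951,  0.3495, -0.0018]), 0.97)]
collar [(array([0.4767, 0.3242, 0.0134]), 0.57)]
lever_grip [(array([0.4784, 0.3181, 0.0519]), 0.87)]
carriage_handle [(array([0.5837, 0.3899, 0.0468]), 0.82)]
end_stop [(array([0.4338, 0.4332, 0.0103]), 0.67)]
motor [(array([0.5558, 0.2754, 0.0122]), 0.62)]
```

View pics/w1.png

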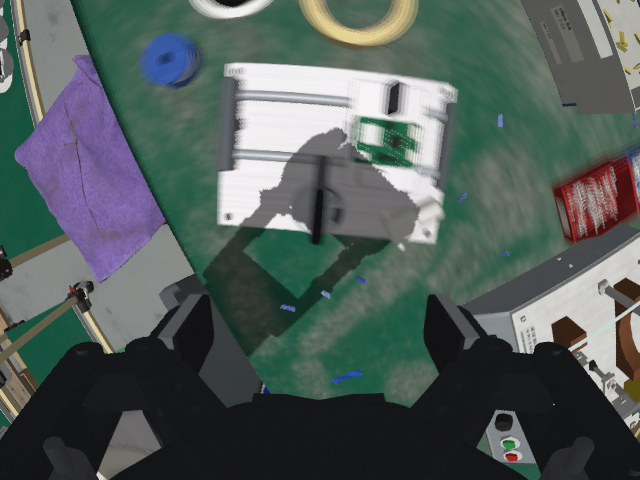

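The wrist picture is a little blurred. It shows the plate's corners at about (222,65), (455,90), (437,242) and (218,228), and the bar from (325,150) to (316,240). I'll rectify a fresh picture into the assumed base frame to refine the yaw.

```bash
cat >> h.py <<'E'
def rect(im,m,org,yaw,z,s=0.0004,W=800,H=600):
    u,v=np.meshgrid(np.arange(W),np.arange(H)); bx=(u-W/2)*s; by=-(v-H/2)*s
    c,sn=np.cos(yaw),np.sin(yaw)
    X=np.stack([org[0]+c*bx-sn*by,org[1]+sn*bx+c*by,np.full(bx.shape,z)],-1)
    C=X@m['R'].T+m['t']; r=np.hypot(C[...,0],C[...,1]); th=np.arctan2(r,C[...,2]); K=m['camera_matrix']
    k=K[0,0]*th/r
    return cv2.remap(im,(K[0,2]+k*C[...,0]).astype(np.float32),(K[1,2]+k*C[...,1]).astype(np.float32),cv2.INTER_LINEAR)
E
python3 - <<'E'
from h import *
m=env.camera_model('wrist'); im=env.camera('wrist'); st()
np.savez('w2.npz',im=im,R=m['R'],t=m['t'],K=m['camera_matrix'])
a=rect(im,m,(0.492,0.3485),np.radians(65),0.012)
b=rect(im,m,(0.492,0.3485),np.radians(65),0.064)
for k in range(0,800,50): cv2.line(a,(k,0),(k,599),(255,0,0) if k==400 else (90,90,255),1)
for k in range(0,600,50): cv2.line(a,(0,k),(799,k),(255,0,0) if k==300 else (90,90,255),1)
cv2.imwrite('pics/r1.png',a[:,:,::-1])
b=b[150:450,200:500]
b=cv2.resize(b,(600,600))
for k in range(0,600,100): cv2.line(b,(k,0),(k,599),(255,0,0),1);cv2.line(b,(0,k),(599,k),(255,0,0),1)
cv2.imwrite('pics/r2.png',b[:,:,::-1])
E
```

```text
t 2.65 tcp [0.4775 0.3212 0.2313] F [ 0.6651  0.1061 -1.2618] M [ 0.0125 -0.0026 -0.0034] gap 0.999602490165066 gf 0.0
```

View pics/r1.png

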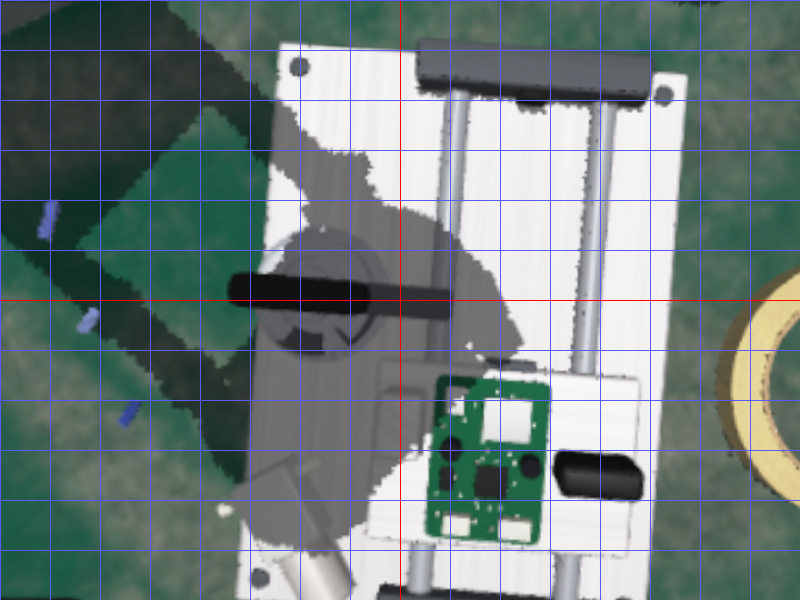

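View pics/r2.png

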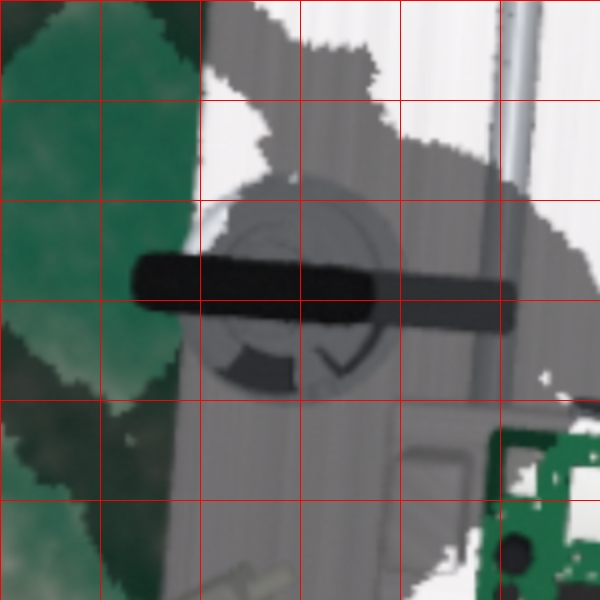

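The rectified view shows the base rotated about 4.3° clockwise from my assumption. The bar spans (132..375, ~287) in the crop, which puts it at about (0.477, 0.323). I'll refine this numerically.

```bash
python3 - <<'E'
from h import *
d=np.load('w2.npz'); m=dict(R=d['R'],t=d['t'],camera_matrix=d['K']); im=d['im']
yaw=np.radians(61); org=np.array([.4772,.3230]); c,s=np.cos(yaw),np.sin(yaw)
b=rect(im,m,org,yaw,0.064,s=0.0002,W=400,H=200)
mk=(b.max(2)<32).astype(np.uint8); n,l,stt,ce=cv2.connectedComponentsWithStats(mk); i=l[100,200]; print(stt[i])
p=np.argwhere(l==i)[:,::-1].astype(np.float32); r=cv2.minAreaRect(p); print(r)
e=(p.mean(0)-[200,100])*.0002*[1,-1]; w=cv2.fitLine(p,cv2.DIST_L2,0,.01,.01).ravel(); print('slope deg',np.degrees(np.arctan2(-w[1],w[0])))
e=(np.array(r[0])-[200,100])*.0002*[1,-1]; print('centre',org+[c*e[0]-s*e[1],s*e[0]+c*e[1]])
# handle top at z .060
o2=np.array([.4772,.3230])+[c*.111+s*.0635,s*.111-c*.0635]
b=rect(im,m,o2,yaw,0.060,s=0.0002,W=400,H=300)
mk=(b.max(2)<32).astype(np.uint8); n,l,stt,ce=cv2.connectedComponentsWithStats(mk); 
for i in range(1,n):
    if stt[i][4]>1500:
        p=np.argwhere(l==i)[:,::-1].astype(np.float32);r=cv2.minAreaRect(p);e=(np.array(r[0])-[200,150])*.0002*[1,-1]
        print(stt[i],r,e,o2+[c*e[0]-s*e[1],s*e[0]+c*e[1]])
# plate edge
a=rect(im,m,(.4929,.3509),yaw,.012)
g=(a.min(2)>150).astype(np.uint8); g=g[:,500:]
# right edge: last white col per row
pts=[(np.flatnonzero(g[v]).max(),v) for v in range(120,560) if g[v].any()]
w=cv2.fitLine(np.array(pts,np.float32),cv2.DIST_HUBER,0,.01,.01).ravel(); print('edge dev from vertical deg',np.degrees(np.arctan(w[0]/w[1])))
E
```

```text
[   80    72   242    59 12666]
((200.53746032714844, 101.01907348632812), (241.0232696533203, 57.44198989868164), 0.43078720569610596)
slope deg -0.50057983
centre [0.4774 0.323 ]
[ 105   75  145   74 3799] ((171.6936492919922, 92.82281494140625), (73.25750732421875, 140.29312133789062), 68.70264434814453) [-0.0057  0.0114] [0.5738 0.3899]
edge dev from vertical deg -0.33320826
```

Call:
servo_tool(targets=[[0,0.003,-0.12,0,0,-0.02,0.4],[0,0.007,-0.26,0,0,-0.046,0.4],[0,0.007,-0.4,0,0,-0.046,0.4],[0,0.007,-0.52,0,0,-0.046,0.4],[0,0.007,-0.56,0,0,-0.046,0.4]])

```text
clock: 3.07
eef_pos: [0.4743, 0.3214, 0.0861]
tcp_rot: [[0.486, 0.874, -0.008], [0.874, -0.486, -0.003], [-0.007, -0.006, -1.0]]
ft_force: [-1.2, -0.7, -0.9]
finger_gap: 0.31
grip_force: 0.0
```

Call:
servo_tool(targets=[[0,0,0,0,0,0,0.4],[0,0,0,0,0,0,0.4],[0,0,0,0,0,0,0.4]])

```text
clock: 3.32
eef_pos: [0.4799, 0.3232, 0.094]
tcp_rot: [[0.487, 0.873, 0.004], [0.873, -0.487, 0.002], [0.004, 0.003, -1.0]]
ft_force: [-0.2, 0.5, 0.1]
finger_gap: 0.299
grip_force: 0.0
```

```bash
python3 - <<'E'
from h import *
m=env.camera_model('wrist'); im=env.camera('wrist'); o=st(); R=np.array(o['tcp_rot']); print(np.degrees(np.arctan2(R[1,0],R[0,0])),R[2])
np.savez('w3.npz',im=im,R=m['R'],t=m['t'],K=m['camera_matrix'])
yaw=np.radians(60.5)
b=rect(im,m,np.array(o['eef_pos'][:2]),yaw,0.064,s=0.0002,W=600,H=500)
b=cv2.convertScaleAbs(b,alpha=1.6,beta=20)
cv2.drawMarker(b,(300,250),(255,0,0),0,40,1)
cv2.imwrite('pics/r3.png',b[:,:,::-1])
E
```

```text
t 3.3667 tcp [0.4801 0.3232 0.0942] F [ 0.6142  0.4236 -0.3061] M [-0.0536 -0.0255 -0.0192] gap 0.2993165117278234 gf 0.0
60.83005946076166 [ 0.0039  0.0031 -1.    ]
```

View pics/r3.png

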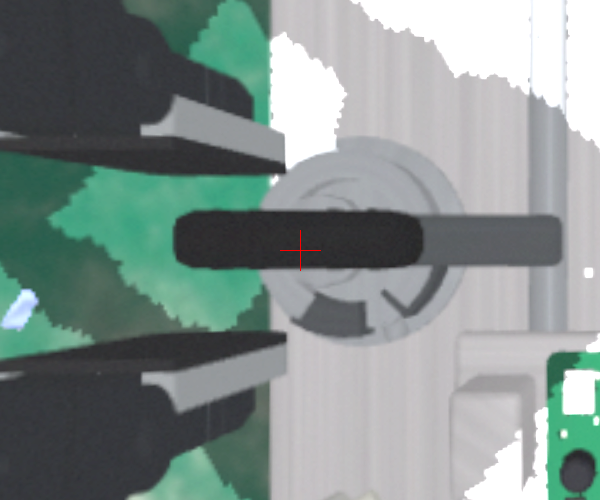

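The bar is parallel to the tool's x axis, centred at about (299,239) against the TCP at (300,250). The arm is still settling, so I'll wait before measuring the offset.

Call:
servo_tool(targets=[[0,0,0,0,0,0,0.4],[0,0,0,0,0,0,0.4],[0,0,0,0,0,0,0.4],[0,0,0,0,0,0,0.4],[0,0,0,0,0,0,0.4]])

```text
clock: 3.78
eef_pos: [0.4783, 0.3223, 0.0915]
tcp_rot: [[0.488, 0.873, 0.0], [0.873, -0.488, 0.0], [0.0, 0.0, -1.0]]
ft_force: [-0.8, 0.1, 0.5]
finger_gap: 0.303
grip_force: 0.0
```

```bash
python3 - <<'E'
from h import *
for k in range(2):
    m=env.camera_model('wrist'); o=st(); im=env.camera('wrist'); R=np.array(o['tcp_rot']); print(np.degrees(np.arctan2(R[1,0],R[0,0])))
    b=rect(im,m,np.array(o['eef_pos'][:2]),np.radians(60.5),0.064,s=0.0002,W=600,H=500)
    mk=(b.max(2)<32).astype(np.uint8)[:,165:440]; n,l,stt,ce=cv2.connectedComponentsWithStats(mk); i=l[240,135]
    r=cv2.minAreaRect(np.argwhere(l==i)[:,::-1].astype(np.float32)); print(r[1:],(np.array(r[0])+[165,0]-[300,250])*[.2,-.2],'mm in base frame')
E
```

```text
t 3.7833 tcp [0.4783 0.3223 0.0915] F [-0.7954  0.0837  0.5495] M [-0.0039 -0.0273 -0.0052] gap 0.3030888415125267 gf 0.0
60.80504668946614
((58.0, 248.0), 90.0) [1.4 1.2] mm in base frame
t 3.8333 tcp [0.4782 0.3223 0.0914] F [-0.7954  0.4198 -0.2858] M [-0.009  -0.0339 -0.0666] gap 0.30142515253861113 gf 0.0
60.807607345176315
((247.99996948242188, 56.99999237060547), 0.0) [1.4 1.1] mm in base frame
```

Call:
servo_tool(targets=[[-0.003,0.005,-0.05,0,0,-0.003,0.4],[-0.003,0.005,-0.1,0,0,-0.003,0.4],[-0.003,0.005,-0.15,0,0,-0.003,0.4],[-0.003,0.005,-0.19,0,0,-0.003,0.4],[-0.003,0.005,-0.202,0,0,-0.003,0.4]])

```text
clock: 4.3
eef_pos: [0.4754, 0.3226, 0.0374]
tcp_rot: [[0.492, 0.871, -0.005], [0.871, -0.492, -0.002], [-0.004, -0.003, -1.0]]
ft_force: [-0.3, -0.6, -0.2]
finger_gap: 0.304
grip_force: 0.0
```

Call:
servo_tool(targets=[[0,0,0,0,0,0,0.5],[0,0,0,0,0,0,0.55],[0,0,0,0,0,0,0.58],[0,0,0,0,0,0,0.6],[0,0,0,0,0,0,0.62]])

```text
clock: 4.72
eef_pos: [0.478, 0.3237, 0.0415]
tcp_rot: [[0.492, 0.871, 0.001], [0.871, -0.492, 0.001], [0.001, 0.001, -1.0]]
ft_force: [0.0, 0.0, 0.2]
finger_gap: 0.188
grip_force: 0.0
```

```bash
python3 - <<'E'
from h import *
im=env.camera('wrist'); st()
cv2.imwrite('pics/w4.png',im[:,:,::-1])
E
```

```text
t 4.7667 tcp [0.4779 0.3237 0.0414] F [-0.6408 -0.0524 -0.2151] M [-0.0435  0.0563  0.0779] gap 0.19243757926185945 gf 0.0
```

View pics/w4.png

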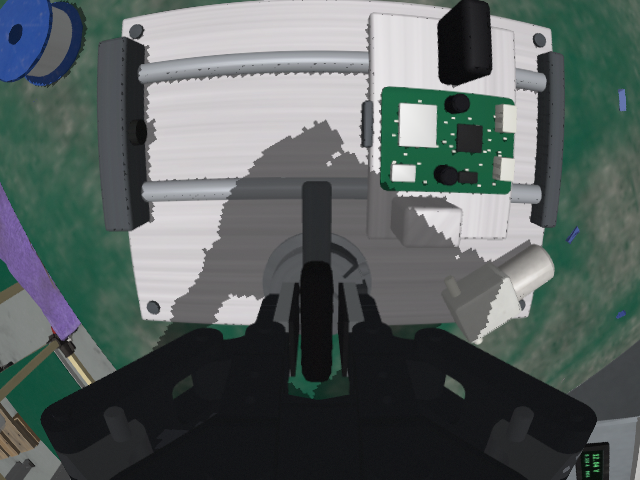

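The bar sits midway between the fingers: bar at (316,320), fingers at about (293,320) and (342,320). Closing now.

Call:
servo_tool(targets=[[0,0,0,0,0,0,0.68],[0,0,0,0,0,0,0.72],[0,0,0,0,0,0,0.78],[0,0,0,0,0,0,0.85],[0,0,0,0,0,0,0.85]])

```text
clock: 5.18
eef_pos: [0.4774, 0.324, 0.0414]
tcp_rot: [[0.492, 0.871, -0.0], [0.871, -0.492, 0.001], [0.0, -0.0, -1.0]]
ft_force: [-3.4, 1.1, 5.8]
finger_gap: 0.127
grip_force: 58.7
```

```bash
python3 -c "
from h import *
o=st(); R=np.array(o['tcp_rot']); print(R, o['joint_torque'])"
```

```text
t 5.1833 tcp [0.4774 0.324  0.0414] F [-3.4256  1.077   5.8427] M [0.2861 0.6127 0.0207] gap 0.12720095693282876 gf 58.666578233242035
[[ 0.4918  0.8707 -0.0002]
 [ 0.8707 -0.4918  0.0006]
 [ 0.0004 -0.0005 -1.    ]] [ -1.7981 -40.5574 -27.0628  -0.7121  -0.8453  -0.0199]
```

Call:
servo_tool(targets=[[0,0,0.006,0,0,0,0.85],[0,0,0.012,0,0,0,0.85],[0,0,0.018,0,0,0,0.85],[0,0,0.024,0,0,0,0.85],[0,0,0.03,0,0,0,0.85]])

```text
clock: 5.6
eef_pos: [0.4772, 0.3238, 0.0472]
tcp_rot: [[0.492, 0.871, -0.0], [0.871, -0.492, 0.001], [0.0, -0.001, -1.0]]
ft_force: [2.6, 5.1, -9.7]
finger_gap: 0.126
grip_force: 58.4
```

Call:
servo_tool(targets=[[0,0,0.001,0,0,0,0.85],[0,0,0.002,0,0,0,0.85],[0,0,0.002,0,0,0,0.85]])

```text
clock: 5.85
eef_pos: [0.4772, 0.3238, 0.0477]
tcp_rot: [[0.492, 0.871, -0.0], [0.871, -0.492, 0.001], [0.001, -0.001, -1.0]]
ft_force: [1.5, 4.7, -9.5]
finger_gap: 0.125
grip_force: 58.4
```

```bash
python3 -c "
from h import *
o=st()
env.camera('top')
print(env.mark_of('top','lever_grip')[:2])"
```

```text
t 5.85 tcp [0.4772 0.3238 0.0477] F [ 1.4662  4.7033 -9.4882] M [ 0.9235 -0.4108  0.0662] gap 0.12491655602275768 gf 58.444866836071014
[]
```

Call:
servo_tool(targets=[[0,0,0.002,0,0,0,0.85],[0,0,0.004,0,0,0,0.85],[0,0,0.006,0,0,0,0.85],[0,0,0.006,0,0,0,0.85]])

```text
clock: 6.28
eef_pos: [0.4772, 0.3238, 0.0491]
tcp_rot: [[0.492, 0.871, -0.0], [0.871, -0.492, 0.001], [0.0, -0.001, -1.0]]
ft_force: [2.2, 5.5, -10.1]
finger_gap: 0.125
grip_force: 58.4
```

Call:
servo_tool(targets=[[0,0,0,0,0,0.02,0.85],[0,0,0,0,0,0.05,0.85],[0,0,0,0,0,0.08,0.85],[0,0,0,0,0,0.11,0.85],[0,0,0,0,0,0.14,0.85]])

```text
clock: 6.7
eef_pos: [0.4767, 0.3239, 0.0489]
tcp_rot: [[0.288, 0.958, -0.001], [0.958, -0.288, 0.001], [0.001, -0.001, -1.0]]
ft_force: [1.7, 6.1, -10.0]
finger_gap: 0.124
grip_force: 58.4
```

```bash
python3 -c "
from h import *
o=st()"
```

```text
t 6.7 tcp [0.4767 0.3239 0.0489] F [ 1.6754  6.1315 -9.9739] M [ 1.1467 -0.2738 -0.0453] gap 0.12385156727067836 gf 58.411249816417694
```

Call:
servo_tool(targets=[[0,0,0,0,0,0.057,0.85],[0,0,0,0,0,0.114,0.85],[0,0,0,0,0,0.17,0.85],[0,0,0,0,0,0.227,0.85],[0,0,0,0,0,0.28,0.85]])

```text
clock: 7.12
eef_pos: [0.4756, 0.324, 0.0484]
tcp_rot: [[-0.149, 0.989, -0.004], [0.989, 0.149, 0.001], [0.001, -0.003, -1.0]]
ft_force: [-1.3, 7.5, -9.4]
finger_gap: 0.127
grip_force: 58.4
```

Call:
servo_tool(targets=[[0,0,0,0,0,0.057,0.85],[0,0,0,0,0,0.114,0.85],[0,0,0,0,0,0.17,0.85],[0,0,0,0,0,0.22,0.85],[0,0,0,0,0,0.26,0.85]])

```text
clock: 7.53
eef_pos: [0.4747, 0.3237, 0.048]
tcp_rot: [[-0.529, 0.849, -0.006], [0.849, 0.529, 0.0], [0.003, -0.005, -1.0]]
ft_force: [-3.0, 4.9, -9.7]
finger_gap: 0.125
grip_force: 58.5
```

Call:
servo_tool(targets=[[0,0,0,0,0,0,0.85],[0,0,0,0,0,0,0.85]])

```text
clock: 7.7
eef_pos: [0.4748, 0.3237, 0.048]
tcp_rot: [[-0.526, 0.85, -0.006], [0.85, 0.526, 0.0], [0.003, -0.005, -1.0]]
ft_force: [-2.9, 6.0, -9.6]
finger_gap: 0.124
grip_force: 58.5
```

```bash
python3 -c "
from h import *
o=st();R=np.array(o['tcp_rot']); print(np.degrees(np.arctan2(R[1,0],R[0,0])),o['joints'])"
```

```text
t 7.7 tcp [0.4748 0.3237 0.048 ] F [-2.887   6.0363 -9.584 ] M [ 1.1333  0.2727 -0.036 ] gap 0.1241560632310498 gf 58.496547639369965
121.73824651249862 [22.1775 21.2834 99.1463  0.1394 59.8616 -9.6314]
```

Call:
servo_tool(targets=[[0,0,0,0,0,0,0.62],[0,0,0,0,0,0,0.62],[0,0,0,0,0,0,0.62],[0,0,0,0,0,0,0.62],[0,0,0,0,0,0,0.62]])

```text
clock: 8.12
eef_pos: [0.4777, 0.3231, 0.0505]
tcp_rot: [[-0.526, 0.85, 0.0], [0.85, 0.526, -0.001], [-0.001, -0.0, -1.0]]
ft_force: [-0.9, -1.4, -0.8]
finger_gap: 0.188
grip_force: 0.9
```

```bash
python3 - <<'E'
from h import *
m=env.camera_model('wrist'); o=st(); im=env.camera('wrist'); R=np.array(o['tcp_rot']); y=np.degrees(np.arctan2(R[1,0],R[0,0])); print(y)
b=rect(im,m,np.array(o['eef_pos'][:2]),np.radians(y),0.0698,s=0.0002,W=600,H=400)
b=cv2.convertScaleAbs(b,alpha=1.8,beta=25); cv2.drawMarker(b,(300,200),(255,0,0),0,40,1)
cv2.imwrite('pics/r5.png',b[:,:,::-1])
E
```

```text
t 8.1167 tcp [0.4777 0.3231 0.0505] F [-0.9282 -1.3777 -0.8004] M [-0.2969  0.1889  0.0079] gap 0.18815669707890112 gf 0.867474228143692
121.73711774001333
```

View pics/r5.png

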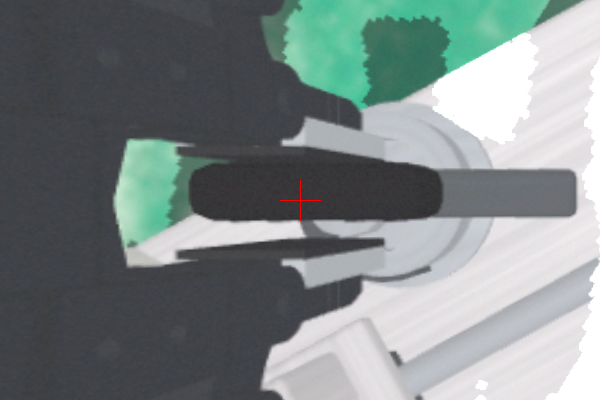

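The bar's centre is at (316,191) against the TCP at (300,200). Combining this with the earlier view gives the axis at about (0.4762, 0.3215). I'll recentre and start turning with loose fingers.

Call:
servo_tool(targets=[[-0.003,-0.003,0,0,0,0,0.64],[-0.006,-0.006,0,0,0,0,0.66],[-0.006,-0.006,0,0,0,0,0.68],[-0.006,-0.006,0,0,0,0.02,0.68],[-0.006,-0.006,0,0,0,0.04,0.68]])

```text
clock: 8.58
eef_pos: [0.476, 0.3221, 0.0506]
tcp_rot: [[-0.58, 0.815, 0.0], [0.815, 0.58, 0.0], [0.0, 0.0, -1.0]]
ft_force: [-2.4, -0.6, 0.7]
finger_gap: 0.156
grip_force: 0.8
```

```bash
cat > s.py <<'E'
from h import *
o=st();R=np.array(o['tcp_rot']); print('turn',np.degrees(np.arctan2(R[1,0],R[0,0]))-60.5)
E
python3 s.py
```

```text
t 8.5833 tcp [0.476  0.3221 0.0506] F [-2.3779 -0.6422  0.7348] M [-0.0302  0.275  -0.027 ] gap 0.15626543331493087 gf 0.7978204272512812
turn 64.91903419881582
```

Call:
servo_tool(targets=[[0,0,0,0,0,0.016,0.68],[0,0,0,0,0,0.032,0.68],[0,0,0,0,0,0.048,0.68]])

```text
clock: 8.83
eef_pos: [0.4758, 0.3221, 0.0504]
tcp_rot: [[-0.639, 0.769, -0.0], [0.769, 0.639, 0.0], [0.0, -0.0, -1.0]]
ft_force: [-1.0, 0.7, -0.1]
finger_gap: 0.158
grip_force: 1.2
```

```bash
python3 s.py
```

```text
t 8.8333 tcp [0.4758 0.3221 0.0504] F [-1.0328  0.6574 -0.1226] M [ 0.0106  0.2512 -0.0573] gap 0.15771160605530235 gf 1.1745152237563161
turn 69.22985009742197
```

Call:
servo_tool(targets=[[0,0,0,0,0,0.016,0.68],[0,0,0,0,0,0.032,0.68],[0,0,0,0,0,0.048,0.68]])

```text
clock: 9.08
eef_pos: [0.4758, 0.3221, 0.0503]
tcp_rot: [[-0.695, 0.719, -0.0], [0.719, 0.695, 0.0], [0.0, -0.0, -1.0]]
ft_force: [-1.3, -0.6, 0.1]
finger_gap: 0.164
grip_force: 1.5
```

```bash
python3 s.py
```

```text
t 9.0833 tcp [0.4758 0.3221 0.0503] F [-1.3184 -0.6052  0.145 ] M [-0.0432  0.2795 -0.0231] gap 0.16409588517371387 gf 1.4510062625049613
turn 73.54772308692577
```

Call:
servo_tool(targets=[[0,0,0,0,0,0.016,0.68],[0,0,0,0,0,0.032,0.68],[0,0,0,0,0,0.048,0.68]])

```text
clock: 9.33
eef_pos: [0.4758, 0.3221, 0.0503]
tcp_rot: [[-0.747, 0.664, -0.0], [0.664, 0.747, 0.0], [0.0, -0.0, -1.0]]
ft_force: [-0.9, -0.3, 0.3]
finger_gap: 0.158
grip_force: 1.6
```

```bash
cat >> s.py <<'E'
m=env.camera_model('wrist'); im=env.camera('wrist'); y=np.arctan2(R[1,0],R[0,0])
b=rect(im,m,np.array(o['eef_pos'][:2]),y,0.043,s=0.0002,W=640,H=400); np.save('last.npy',b)
g=b[:,440:640].max(2); mk=((g<75)).astype(np.uint8); n,l,q,ce=cv2.connectedComponentsWithStats(mk)
for i in range(1,n):
    if q[i][4]>1200:
        p=np.argwhere(l==i)[:,::-1].astype(np.float32); w=cv2.fitLine(p,cv2.DIST_L2,0,.01,.01).ravel()
        print('comp',q[i],'slope',np.degrees(np.arctan2(-w[1],w[0])))
E
python3 s.py; python3 -c "
import numpy as np,cv2
b=np.load('last.npy'); cv2.imwrite('pics/r6.png',cv2.convertScaleAbs(b,alpha=1.6,beta=20)[:,:,::-1])"
```

```text
t 9.3333 tcp [0.4758 0.3221 0.0503] F [-0.9122 -0.2572  0.2656] M [-0.1017  0.2185  0.0004] gap 0.15774498742867993 gf 1.6115535143762827
turn 77.8647554335424
comp [ 139    0   61   49 1788] slope 34.57058
comp [   0  181  143   69 8192] slope -5.3226194
```

View pics/r6.png

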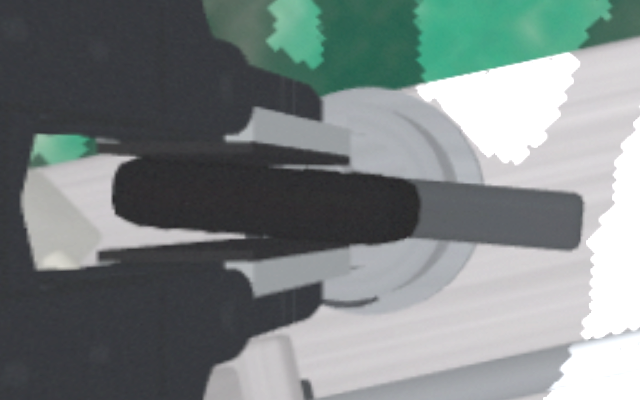

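The tongue spans (420..580, 215) and lags the tool by about 5°, so the lever follows with slack and is at about 72.5°. Continuing.

Call:
servo_tool(targets=[[0,0,0,0,0,0.016,0.68],[0,0,0,0,0,0.032,0.68],[0,0,0,0,0,0.048,0.68]])

```text
clock: 9.63
eef_pos: [0.4757, 0.322, 0.0503]
tcp_rot: [[-0.795, 0.607, -0.001], [0.607, 0.795, -0.0], [0.0, -0.0, -1.0]]
ft_force: [-1.1, -0.3, 0.5]
finger_gap: 0.16
grip_force: 1.2
```

```bash
python3 s.py
```

```text
t 9.6333 tcp [0.4757 0.322  0.0503] F [-1.109  -0.3425  0.5435] M [-0.0353  0.2538 -0.0029] gap 0.16025321900807474 gf 1.1961403942405013
turn 82.15272634647172
comp [ 150    0   50   65 1945] slope 79.55574
comp [   0  180  144   69 8199] slope -5.1542606
```

Call:
servo_tool(targets=[[0,0,0,0,0,0.016,0.68],[0,0,0,0,0,0.032,0.68],[0,0,0,0,0,0.048,0.68]])

```text
clock: 9.93
eef_pos: [0.4757, 0.322, 0.0503]
tcp_rot: [[-0.838, 0.545, -0.001], [0.545, 0.838, -0.0], [0.0, -0.0, -1.0]]
ft_force: [-1.1, -0.8, 0.4]
finger_gap: 0.16
grip_force: 1.0
```

```bash
python3 s.py
```

```text
t 9.9333 tcp [0.4757 0.322  0.0503] F [-1.1436 -0.7956  0.395 ] M [-0.068   0.3301 -0.057 ] gap 0.15993709451056218 gf 0.9660585357960372
turn 86.45048323365705
comp [ 137    0   63   81 2096] slope -80.88834
comp [   0  180  143   69 8208] slope -5.162212
```

Call:
servo_tool(targets=[[0,0,0,0,0,0.016,0.68],[0,0,0,0,0,0.032,0.68],[0,0,0,0,0,0.048,0.68]])

```text
clock: 10.23
eef_pos: [0.4757, 0.322, 0.0503]
tcp_rot: [[-0.877, 0.481, -0.001], [0.481, 0.877, -0.0], [0.0, -0.0, -1.0]]
ft_force: [-1.6, -0.7, 1.4]
finger_gap: 0.162
grip_force: 1.3
```

```bash
python3 s.py
```

```text
t 10.2333 tcp [0.4757 0.322  0.0503] F [-1.5724 -0.689   1.3772] M [-0.1334  0.2985 -0.045 ] gap 0.16204194643810593 gf 1.2779436825803714
turn 90.74871822601727
comp [ 134    0   66   49 1695] slope -26.672735
comp [   0  180  143   70 8160] slope -5.229772
```

Call:
servo_tool(targets=[[0,0,0,0,0,0.016,0.68],[0,0,0,0,0,0.032,0.68],[0,0,0,0,0,0.048,0.68]])

```text
clock: 10.53
eef_pos: [0.4758, 0.322, 0.0503]
tcp_rot: [[-0.91, 0.414, -0.0], [0.414, 0.91, -0.0], [0.0, -0.0, -1.0]]
ft_force: [-2.4, -1.5, 1.5]
finger_gap: 0.158
grip_force: 1.0
```

```bash
python3 s.py
```

```text
t 10.5333 tcp [0.4758 0.322  0.0503] F [-2.3506 -1.4983  1.4822] M [-0.1472  0.3937 -0.0034] gap 0.15842904252465312 gf 0.9877131657776772
turn 95.05221073167189
comp [ 135    0   65   57 2074] slope -34.250393
comp [   0  180  144   68 7676] slope -4.7539124
```

Call:
servo_tool(targets=[[0,0,0,0,0,0.016,0.68],[0,0,0,0,0,0.032,0.68],[0,0,0,0,0,0.048,0.68]])

```text
clock: 10.83
eef_pos: [0.4758, 0.3219, 0.0503]
tcp_rot: [[-0.939, 0.344, -0.0], [0.344, 0.939, -0.0], [0.0, -0.0, -1.0]]
ft_force: [-1.2, -0.9, 0.9]
finger_gap: 0.16
grip_force: 1.3
```

```bash
python3 s.py
```

```text
t 10.8333 tcp [0.4758 0.3219 0.0503] F [-1.1958 -0.913   0.859 ] M [-0.0965  0.3321 -0.0706] gap 0.15969755495282226 gf 1.3108118355080478
turn 99.35557227228605
comp [ 136    0   64   64 2346] slope -45.726604
comp [   0  180  144   69 6692] slope -5.1899476
```

Call:
servo_tool(targets=[[0,0,0,0,0,0.016,0.68],[0,0,0,0,0,0.032,0.68],[0,0,0,0,0,0.048,0.68]])

```text
clock: 11.13
eef_pos: [0.4758, 0.3219, 0.0502]
tcp_rot: [[-0.962, 0.273, -0.0], [0.273, 0.962, -0.0], [0.0, -0.0, -1.0]]
ft_force: [-0.7, -0.8, 0.2]
finger_gap: 0.162
grip_force: 0.6
```

```bash
python3 s.py
```

```text
t 11.1333 tcp [0.4758 0.3219 0.0502] F [-0.7337 -0.7829  0.1583] M [-0.163   0.1715  0.0282] gap 0.16240611261937835 gf 0.556201574821813
turn 103.66966486211871
comp [ 138    0   62   73 2505] slope -55.379784
comp [   0  179  144   69 5078] slope -7.189562
```

```bash
python3 -c "
import numpy as np
g=np.load('last.npy').max(2)
for c in (450,490,530,570): print(c,g[150:290:5,c])"
```

```text
450 [102  99  89  86  82  82  59  48  51  50  52  50  50  50  50  51  50  49
  83 100 102 101  99  99  98  98  98 117]
490 [248 249 248 249 248 247 242  92  96 110 110 108 108 107 106  75  50  51
  57 123 120 119 121 122 125 124 119 120]
530 [249 249 249 249 249 249 249 211  82 100 112 111 110 110 109  58  51  51
  50  89 124 124 120 118 122 123 126 124]
570 [248 249 250 250 250 250 250 250 133  83 106  52  51  50  51  50  51  51
  51  49 120 126 123 125 121 119 123 123]
```

Call:
servo_tool(targets=[[0,0,0,0,0,0.016,0.68],[0,0,0,0,0,0.032,0.68],[0,0,0,0,0,0.048,0.68]])

```text
clock: 11.43
eef_pos: [0.4767, 0.3223, 0.0507]
tcp_rot: [[-0.98, 0.2, 0.002], [0.2, 0.98, 0.001], [-0.002, 0.001, -1.0]]
ft_force: [0.6, -0.4, 0.3]
finger_gap: 0.16
grip_force: 0.0
```

```bash
python3 - <<'E'
s=open('s.py').read(); i=s.index('g=b[')
open('s.py','w').write(s[:i]+'''g=b.max(2)
p=np.array([(c,130+np.flatnonzero(g[130:290,c]<78).max()) for c in range(445,570,5)],np.float32)
w=cv2.fitLine(p,cv2.DIST_HUBER,0,.01,.01).ravel(); print('lag',np.degrees(np.arctan2(-w[1],w[0])),p[::6].tolist())
''')
E
python3 s.py
```

```text
t 11.4333 tcp [0.4767 0.3223 0.0507] F [ 0.636  -0.4151  0.2572] M [ 0.0286 -0.0321 -0.0083] gap 0.15954485560193893 gf 0.0
turn 107.97658235191264Traceback (most recent call last):
  File "s.py", line 6, in <module>
    p=np.array([(c,130+np.flatnonzero(g[130:290,c]<78).max()) for c in range(445,570,5)],np.float32)
                       ~~~~~~~~~~~~~~~~~~~~~~~~~~~~~~~~~~~^^
    return umr_maximum(a, axis, None, out, keepdims, initial, where)
ValueError: zero-size array to reduction operation maximum which has no identity
```

```bash
python3 - <<'E'
from h import *
b=np.load('last.npy'); b=cv2.convertScaleAbs(b,alpha=1.6,beta=20)
im=env.camera('wrist'); t=env.camera('top'); m=env.camera_model('top')
print(env.mark_of('top','lever_grip')[:2],env.mark_of('wrist','lever_grip')[:2])
out=np.zeros((560,800,3),np.uint8); out[:400,:640]=b
c=im[200:400,220:420]; out[400:560,:160]=cv2.resize(c,(160,160))
out[160:560,640:800]=cv2.resize(t[200:300,360:400],(160,400))
out[400:560,160:400]=cv2.resize(im[240:400,200:440],(240,160))
cv2.imwrite('pics/r7.png',out[:,:,::-1])
E
```

```text
[] [{'position': [0.4836, 0.3195, 0.0521], 'p': 0.88}]
```

View pics/r7.png

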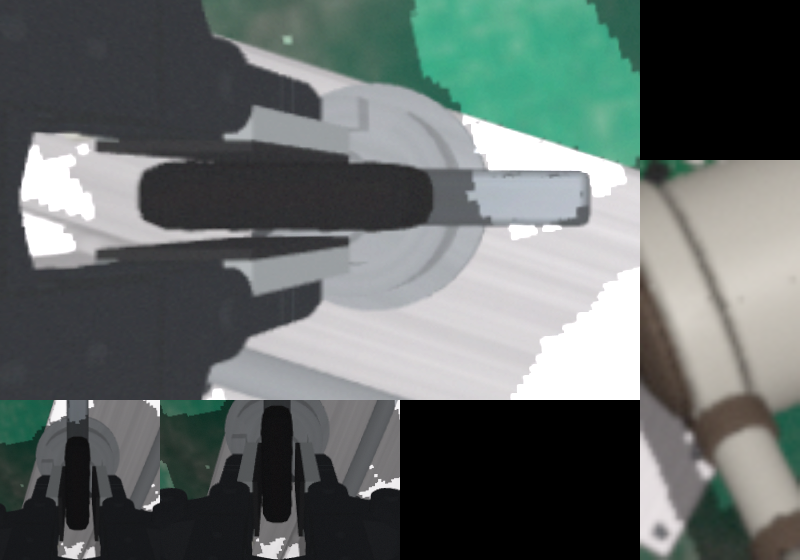

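The lever has jumped forward into line with the tool, at about 108°. Its apparent size shrank by the seated amount and all contact force is gone, so it has snapped down. Opening slightly and withdrawing straight up.

Call:
servo_tool(targets=[[0,0,0,0,0,0,0.55],[0,0,0,0,0,0,0.5],[0,0,0.05,0,0,0,0.5],[0,0,0.15,0,0,0,0.5],[0,0,0.28,0,0,0,0.5]])

```text
clock: 12.1
eef_pos: [0.4742, 0.3212, 0.1194]
tcp_rot: [[-0.98, 0.199, -0.005], [0.199, 0.98, -0.002], [0.004, -0.003, -1.0]]
ft_force: [0.2, -1.0, 0.0]
finger_gap: 0.249
grip_force: 0.0
```

Call:
servo_tool(targets=[[0.02,-0.04,0.1,0,0,-0.05,1],[0.05,-0.08,0.2,0,0,-0.1,1],[0.07,-0.12,0.28,0,0,-0.15,1],[0.08,-0.12,0.28,0,0,-0.19,1],[0.08,-0.12,0.28,0,0,-0.19,1]])

```text
clock: 12.52
eef_pos: [0.4978, 0.2919, 0.1934]
tcp_rot: [[-0.877, 0.481, 0.005], [0.481, 0.877, 0.002], [-0.003, 0.004, -1.0]]
ft_force: [-1.4, -0.1, -0.9]
finger_gap: 0.002
grip_force: 0.0
```

Call:
servo_tool(targets=[[0,0,0,0,0,0,1],[0,0,0,0,0,0,1],[0,0,0,0,0,0,1],[0,0,0,0,0,0,1]])

```text
clock: 12.85
eef_pos: [0.4953, 0.2921, 0.1894]
tcp_rot: [[-0.879, 0.477, -0.002], [0.477, 0.879, -0.001], [0.001, -0.001, -1.0]]
ft_force: [1.0, 0.2, -0.2]
finger_gap: 0.001
grip_force: 0.0
```

```bash
python3 - <<'E'
from h import *
o=st(); R=np.array(o['tcp_rot']); print(np.degrees(np.arctan2(R[1,0],R[0,0])))
m=env.camera_model('wrist')
A=np.array([.4762,.3215]); y=np.radians(60.5); B=np.array([[np.cos(y),-np.sin(y)],[np.sin(y),np.cos(y)]])
for c in ['wrist','top','scene']:
    im=env.camera(c)
    if c=='wrist': np.savez('w8.npz',im=im,R=m['R'],t=m['t'],K=m['camera_matrix'])
    for n in ['lever_grip','carriage_handle','collar','shuttle_base']:
        for x in env.mark_of(c,n)[:1]:
            p=np.array(x['position']); print(c,n,p,round(x['p'],2),'base',B.T@(p[:2]-A)+[-.032,0])
E
```

```text
t 12.85 tcp [0.4953 0.2921 0.1894] F [ 1.0169  0.197  -0.2197] M [0.0019 0.0293 0.0122] gap 0.0007900596173817512 gf 0.0
151.50582504737102
wrist lever_grip [0.4803 0.3197 0.0533] 0.7 base [-0.0315 -0.0045]
wrist carriage_handle [0.5788 0.3903 0.0476] 0.89 base [ 0.0784 -0.0554]
wrist collar [0.474  0.3237 0.0143] 0.79 base [-0.0312  0.003 ]
wrist shuttle_base [0.4948 0.3479 0.0006] 0.97 base [ 0.0001 -0.0032]
top lever_grip [0.4761 0.3231 0.0553] 0.61 base [-0.0307  0.0009]
top carriage_handle [0.5793 0.3965 0.0462] 0.88 base [ 0.084  -0.0528]
top collar [0.477  0.3214 0.0142] 0.59 base [-0.0317 -0.0007]
top shuttle_base [ 0.4928  0.3466 -0.0029] 0.87 base [-0.002  -0.0021]
scene lever_grip [0.4757 0.3225 0.0541] 0.82 base [-0.0314  0.0009]
scene carriage_handle [0.5781 0.3917 0.0432] 0.57 base [ 0.0793 -0.0541]
scene collar [0.4775 0.3191 0.0116] 0.74 base [-0.0334 -0.0023]
scene shuttle_base [ 0.4908  0.3452 -0.0025] 0.71 base [-0.0042 -0.001 ]
```

Call:
servo_tool(targets=[[0.1,0.07,0,0,0,-0.005,1],[0.22,0.15,0,0,0,-0.01,1],[0.34,0.23,0,0,0,-0.01,1],[0.44,0.3,-0.03,0,0,-0.01,1],[0.472,0.317,-0.1,0,0,-0.01,1]])

```text
clock: 14.02
eef_pos: [0.6182, 0.3738, 0.1677]
tcp_rot: [[-0.871, 0.491, 0.007], [0.492, 0.871, 0.003], [-0.005, 0.006, -1.0]]
ft_force: [0.4, -1.2, 0.5]
finger_gap: 0.0
grip_force: 0.0
```

Call:
servo_tool(targets=[[0,0,-0.1,0,0,0,1],[0,0,-0.25,0,0,0,1],[0,0,-0.38,0,0,0,1],[0,0,-0.45,0,0,0,1],[0,0,-0.474,0,0,0,1]])

```text
clock: 14.43
eef_pos: [0.6108, 0.37, 0.0413]
tcp_rot: [[-0.871, 0.492, -0.008], [0.492, 0.871, -0.003], [0.005, -0.007, -1.0]]
ft_force: [-1.3, 0.0, -0.1]
finger_gap: -0.001
grip_force: 0.0
```

Call:
servo_tool(targets=[[0,0,0,0,0,0,1],[0,0,0,0,0,0,1],[0,0,0,0,0,0,1],[0,0,0,0,0,0,1]])

```text
clock: 14.77
eef_pos: [0.6156, 0.3719, 0.0496]
tcp_rot: [[-0.871, 0.492, 0.004], [0.492, 0.871, 0.002], [-0.003, 0.003, -1.0]]
ft_force: [0.4, -0.5, 0.7]
finger_gap: 0.002
grip_force: 0.0
```

```bash
cat > q.py <<'E'
from h import *
o=st(); A=np.array([.4762,.3215]); y=np.radians(60.5); B=np.array([[np.cos(y),-np.sin(y)],[np.sin(y),np.cos(y)]])
print('tcp base',B.T@(np.array(o['eef_pos'][:2])-A)+[-.032,0],'F base',B.T@np.array(o['ft_force'][:2]))
E
python3 q.py
```

```text
t 14.7667 tcp [0.6156 0.3719 0.0496] F [ 0.4408 -0.4586  0.702 ] M [-0.0159 -0.0148 -0.0515] gap 0.0023603586067134042 gf 0.0
tcp base [ 0.0806 -0.0965] F base [-0.1821 -0.6095]
```

Call:
servo_tool(targets=[[-0.017,0.01,0,0,0,0,1],[-0.035,0.02,0,0,0,0,1],[-0.052,0.03,0,0,0,0,1],[-0.07,0.039,0,0,0,0,1],[-0.087,0.049,0,0,0,0,1]])

```text
clock: 15.18
eef_pos: [0.592, 0.3837, 0.047]
tcp_rot: [[-0.871, 0.491, 0.001], [0.491, 0.871, -0.0], [-0.001, 0.0, -1.0]]
ft_force: [1.8, -0.5, 0.5]
finger_gap: 0.004
grip_force: 1.0
```

Call:
servo_tool(targets=[[-0.017,0.01,0,0,0,0,1],[-0.035,0.02,0,0,0,0,1],[-0.052,0.03,0,0,0,0,1],[-0.07,0.039,0,0,0,0,1],[-0.087,0.049,0,0,0,0,1]])

```text
clock: 15.6
eef_pos: [0.5702, 0.3961, 0.047]
tcp_rot: [[-0.871, 0.492, 0.0], [0.492, 0.871, 0.0], [-0.0, 0.0, -1.0]]
ft_force: [1.8, -1.6, 1.1]
finger_gap: -0.004
grip_force: 0.9
```

```bash
python3 q.py
```

```text
t 15.6 tcp [0.5702 0.3961 0.047 ] F [ 1.8326 -1.6096  1.0589] M [-0.1747 -0.1988  0.0575] gap -0.0037859954278356626 gf 0.9224600158631802
tcp base [ 0.0792 -0.0451] F base [-0.4985 -2.3876]
```

Call:
servo_tool(targets=[[-0.017,0.01,0,0,0,0,1],[-0.035,0.02,0,0,0,0,1],[-0.052,0.03,0,0,0,0,1],[-0.07,0.039,0,0,0,0,1],[-0.087,0.049,0,0,0,0,1]])

```text
clock: 16.02
eef_pos: [0.5484, 0.4084, 0.0469]
tcp_rot: [[-0.871, 0.492, 0.0], [0.492, 0.871, 0.0], [-0.0, 0.0, -1.0]]
ft_force: [1.6, -0.9, 1.3]
finger_gap: 0.0
grip_force: 0.9
```

Call:
servo_tool(targets=[[-0.017,0.01,0,0,0,0,1],[-0.035,0.02,0,0,0,0,1],[-0.052,0.03,0,0,0,0,1],[-0.07,0.039,0,0,0,0,1],[-0.087,0.049,0,0,0,0,1]])

```text
clock: 16.43
eef_pos: [0.5266, 0.4206, 0.0468]
tcp_rot: [[-0.871, 0.492, 0.0], [0.492, 0.871, 0.0], [-0.0, 0.0, -1.0]]
ft_force: [1.8, -0.7, -0.0]
finger_gap: -0.002
grip_force: 0.9
```

```bash
python3 q.py; python3 - <<'E'
from h import *
A=np.array([.4762,.3215]); y=np.radians(60.5); B=np.array([[np.cos(y),-np.sin(y)],[np.sin(y),np.cos(y)]])
for c in ['top','scene']:
    env.camera(c)
    for x in env.mark_of(c,'carriage_handle')[:1]:
        p=np.array(x['position']); print(c,x['p'],B.T@(p[:2]-A)+[-.032,0])
E
```

```text
t 16.4333 tcp [0.5266 0.4206 0.0468] F [ 1.8448 -0.6944 -0.012 ] M [-0.0864 -0.3087 -0.0079] gap -0.0017492223845677983 gf 0.9221226442605257
tcp base [0.0791 0.0049] F base [ 0.304  -1.9476]
top 0.93 [0.0805 0.0261]
scene 0.96 [0.0774 0.024 ]
```

Call:
servo_tool(targets=[[-0.009,0.005,0,0,0,0,1],[-0.017,0.01,0,0,0,0,1],[-0.026,0.015,0,0,0,0,1],[-0.033,0.019,0,0,0,0,1],[-0.04,0.023,0,0,0,0,1]])

```text
clock: 17.05
eef_pos: [0.5167, 0.4259, 0.0466]
tcp_rot: [[-0.871, 0.492, -0.0], [0.492, 0.871, -0.0], [0.0, -0.001, -1.0]]
ft_force: [1.0, -1.1, -1.1]
finger_gap: 0.004
grip_force: 0.8
```

Call:
servo_tool(targets=[[-0.003,0.002,0,0,0,0,1],[-0.006,0.004,0,0,0,0,1],[-0.009,0.005,0,0,0,0,1]])

```text
clock: 17.3
eef_pos: [0.5147, 0.4274, 0.0468]
tcp_rot: [[-0.871, 0.492, 0.0], [0.492, 0.871, 0.0], [-0.0, 0.0, -1.0]]
ft_force: [1.7, -0.7, -1.9]
finger_gap: -0.0
grip_force: 0.8
```

Call:
servo_tool(targets=[[-0.003,0.002,0,0,0,0,1],[-0.006,0.004,0,0,0,0,1],[-0.009,0.005,0,0,0,0,1]])

```text
clock: 17.55
eef_pos: [0.5125, 0.4287, 0.0468]
tcp_rot: [[-0.871, 0.492, 0.0], [0.492, 0.871, 0.0], [-0.0, 0.0, -1.0]]
ft_force: [1.1, 0.0, -0.1]
finger_gap: -0.002
grip_force: 0.8
```

```bash
python3 q.py
```

```text
t 17.55 tcp [0.5125 0.4287 0.0468] F [ 1.1372  0.0469 -0.1272] M [-0.1208 -0.2203  0.0236] gap -0.0015038203334995235 gf 0.7790469378232956
tcp base [0.0792 0.0212] F base [ 0.6008 -0.9666]
```

Still only friction, and about 3 mm or more to go. I'll continue at 0.9 mm per row with a check every 3 rows.

Call:
servo_tool(targets=[[-0.003,0.002,0,0,0,0,1],[-0.006,0.004,0,0,0,0,1],[-0.007,0.004,0,0,0,0,1]])

```text
clock: 17.8
eef_pos: [0.5106, 0.4297, 0.0468]
tcp_rot: [[-0.871, 0.492, 0.0], [0.492, 0.871, 0.0], [0.0, 0.0, -1.0]]
ft_force: [1.8, -0.7, -0.8]
finger_gap: 0.005
grip_force: 0.8
```

Call:
servo_tool(targets=[[-0.003,0.002,0,0,0,0,1],[-0.005,0.003,0,0,0,0,1]])

```text
clock: 17.97
eef_pos: [0.5095, 0.4304, 0.0468]
tcp_rot: [[-0.871, 0.492, 0.0], [0.492, 0.871, 0.0], [-0.0, 0.0, -1.0]]
ft_force: [1.5, -1.2, -0.9]
finger_gap: -0.002
grip_force: 0.8
```

```bash
python3 q.py
```

```text
t 17.9667 tcp [0.5095 0.4304 0.0468] F [ 1.4879 -1.2436 -0.8949] M [-0.1477 -0.212  -0.0071] gap -0.0015671528711622338 gf 0.7670754846185446
tcp base [0.0792 0.0247] F base [-0.3497 -1.9074]
```

Call:
servo_tool(targets=[[-0.003,0.002,0,0,0,0,1],[-0.005,0.003,0,0,0,0,1]])

```text
clock: 18.13
eef_pos: [0.5082, 0.4311, 0.0469]
tcp_rot: [[-0.871, 0.492, 0.0], [0.492, 0.871, 0.0], [-0.0, 0.0, -1.0]]
ft_force: [1.3, -0.7, -0.7]
finger_gap: -0.0
grip_force: 0.8
```

```bash
python3 q.py
```

```text
t 18.1333 tcp [0.5082 0.4311 0.0469] F [ 1.2711 -0.7462 -0.6553] M [-0.1288 -0.2932 -0.0002] gap -0.000238668491548953 gf 0.7668583933264017
tcp base [0.0792 0.0261] F base [-0.0235 -1.4738]
```

Call:
servo_tool(targets=[[-0.003,0.002,0,0,0,0,1]])

```text
clock: 18.22
eef_pos: [0.5075, 0.4315, 0.0469]
tcp_rot: [[-0.871, 0.492, 0.0], [0.492, 0.871, -0.0], [-0.0, 0.0, -1.0]]
ft_force: [1.6, -2.2, -0.3]
finger_gap: 0.004
grip_force: 0.8
```

```bash
python3 q.py
```

```text
t 18.2167 tcp [0.5075 0.4315 0.0469] F [ 1.5863 -2.238  -0.2724] M [-0.1894 -0.2068 -0.0023] gap 0.004356513792769625 gf 0.7848642021417618
tcp base [0.0792 0.0269] F base [-1.1667 -2.4827]
```

Call:
servo_tool(targets=[[-0.003,0.002,0,0,0,0,1],[-0.005,0.003,0,0,0,0,1]])

```text
clock: 18.38
eef_pos: [0.5061, 0.4323, 0.0469]
tcp_rot: [[-0.871, 0.492, -0.0], [0.492, 0.871, -0.0], [0.0, -0.0, -1.0]]
ft_force: [0.6, -1.1, -0.1]
finger_gap: 0.001
grip_force: 0.8
```

Call:
servo_tool(targets=[[-0.003,0.002,0,0,0,0,1]])

```text
clock: 18.47
eef_pos: [0.5054, 0.4327, 0.0468]
tcp_rot: [[-0.871, 0.492, -0.0], [0.492, 0.871, -0.0], [-0.0, -0.0, -1.0]]
ft_force: [1.5, -1.4, 0.5]
finger_gap: -0.003
grip_force: 0.8
```

```bash
python3 q.py
```

```text
t 18.4667 tcp [0.5054 0.4327 0.0468] F [ 1.497  -1.3753  0.4731] M [-0.2643 -0.1406  0.0413] gap -0.002532469596193399 gf 0.7848996575921774
tcp base [0.0792 0.0293] F base [-0.4598 -1.9802]
```

Call:
servo_tool(targets=[[-0.003,0.002,0,0,0,0,1],[-0.005,0.003,0,0,0,0,1]])

```text
clock: 18.63
eef_pos: [0.5041, 0.4335, 0.0468]
tcp_rot: [[-0.871, 0.492, -0.0], [0.492, 0.871, -0.0], [0.0, -0.0, -1.0]]
ft_force: [1.0, -1.7, 1.6]
finger_gap: 0.0
grip_force: 0.8
```

```bash
python3 q.py; python3 - <<'E'
from h import *
A=np.array([.4762,.3215]); y=np.radians(60.5); B=np.array([[np.cos(y),-np.sin(y)],[np.sin(y),np.cos(y)]])
for c in ['top','scene']:
    env.camera(c)
    for x in env.mark_of(c,'carriage_handle')[:1]:
        p=np.array(x['position']); print(c,x['p'],B.T@(p[:2]-A)+[-.032,0])
E
```

```text
t 18.6333 tcp [0.5041 0.4335 0.0468] F [ 1.0305 -1.6893  1.608 ] M [-0.3041 -0.1165  0.0313] gap 8.500003469536405e-05 gf 0.7663705106824636
tcp base [0.0793 0.0309] F base [-0.9629 -1.7288]
top 0.65 [0.0817 0.0535]
scene 0.65 [0.0766 0.0485]
```

Call:
servo_tool(targets=[[-0.003,0.002,0,0,0,0,1],[-0.005,0.003,0,0,0,0,1]])

```text
clock: 19.0
eef_pos: [0.5031, 0.4343, 0.0468]
tcp_rot: [[-0.871, 0.492, 0.0], [0.492, 0.871, 0.0], [-0.0, 0.0, -1.0]]
ft_force: [1.3, -0.5, -0.4]
finger_gap: -0.002
grip_force: 0.8
```

Call:
servo_tool(targets=[[-0.003,0.002,0,0,0,0,1]])

```text
clock: 19.08
eef_pos: [0.5029, 0.4344, 0.0468]
tcp_rot: [[-0.871, 0.492, 0.002], [0.492, 0.871, -0.001], [-0.002, 0.0, -1.0]]
ft_force: [4.9, -4.7, -1.9]
finger_gap: 0.001
grip_force: 3.2
```

```bash
python3 q.py
```

```text
t 19.0833 tcp [0.5029 0.4344 0.0468] F [ 4.9062 -4.6523 -1.8733] M [-0.6345 -0.8485  0.007 ] gap 0.0013350291877160356 gf 3.1559110432863235
tcp base [0.0794 0.0324] F base [-1.6332 -6.561 ]
```

The force has risen to about 6.5 N, so the carriage is at the end stop. Hold briefly, then back off and rise.

Call:
servo_tool(targets=[[0,0,0,0,0,0,1],[0,0,0,0,0,0,1],[0,0,0,0,0,0,1],[0,0,0,0,0,0,1]])

```text
clock: 19.42
eef_pos: [0.5029, 0.4344, 0.0468]
tcp_rot: [[-0.871, 0.492, 0.001], [0.492, 0.871, -0.0], [-0.001, 0.0, -1.0]]
ft_force: [4.2, -3.0, -1.1]
finger_gap: 0.003
grip_force: 2.6
```

Call:
servo_tool(targets=[[0.01,-0.006,0,0,0,0,1],[0.03,-0.017,0,0,0,0,1],[0.06,-0.034,0,0,0,0,1],[0.09,-0.05,0.02,0,0,0,1],[0.1,-0.056,0.1,0,0,0,1]])

```text
clock: 19.83
eef_pos: [0.5263, 0.4186, 0.0686]
tcp_rot: [[-0.87, 0.493, -0.006], [0.493, 0.87, -0.003], [0.003, -0.006, -1.0]]
ft_force: [0.0, 0.1, -0.8]
finger_gap: -0.002
grip_force: 0.0
```

Call:
servo_tool(targets=[[0,0,0.1,0,0,0,1],[0,0,0.25,0,0,0,1],[0,0,0.35,0,0,0,1],[0,0,0.4,0,0,0,1],[0,0,0.4,0,0,0,1]])

```text
clock: 20.25
eef_pos: [0.5298, 0.4217, 0.1764]
tcp_rot: [[-0.871, 0.492, 0.007], [0.492, 0.871, 0.004], [-0.004, 0.007, -1.0]]
ft_force: [0.8, 0.6, 0.5]
finger_gap: 0.001
grip_force: 0.0
```

Call:
servo_tool(targets=[[0,0,0,0,0,0,1],[0,0,0,0,0,0,1],[0,0,0,0,0,0,1],[0,0,0,0,0,0,1]])

```text
clock: 20.58
eef_pos: [0.5262, 0.4202, 0.1693]
tcp_rot: [[-0.871, 0.492, -0.004], [0.492, 0.871, -0.002], [0.002, -0.003, -1.0]]
ft_force: [-0.3, -0.3, 0.2]
finger_gap: -0.001
grip_force: 0.0
```

```bash
python3 q.py; python3 - <<'E'
from h import *
A=np.array([.4762,.3215]); y=np.radians(60.5); B=np.array([[np.cos(y),-np.sin(y)],[np.sin(y),np.cos(y)]])
for c in ['top','scene','wrist']:
    env.camera(c)
    for n in ['carriage_handle','lever_grip','end_stop']:
      for x in env.mark_of(c,n)[:1]:
        p=np.array(x['position']); print(c,n,round(x['p'],2),B.T@(p[:2]-A)+[-.032,0],p[2])
E
```

```text
t 20.5833 tcp [0.5262 0.4202 0.1693] F [-0.3236 -0.3263  0.2168] M [-0.0121  0.015   0.0074] gap -0.0012537623955258374 gf 0.0
tcp base [0.0785 0.0051] F base [-0.4433  0.121 ]
top carriage_handle 0.55 [0.0812 0.0503] 0.0466
top lever_grip 0.49 [-0.0335 -0.0006] 0.0561
top end_stop 0.68 [0.0495 0.0941] 0.0126
scene carriage_handle 0.57 [0.0795 0.0497] 0.0434
scene lever_grip 0.82 [-0.0325  0.0045] 0.0556
scene end_stop 0.77 [0.0446 0.0893] 0.0091
wrist lever_grip 0.78 [-0.0329 -0.0059] 0.0519
wrist end_stop 0.79 [0.045 0.09 ] 0.0124
```

```bash
python3 -c "
from rig import env
print(env.job_done())"
```

```text
the job is handed in; nothing more can be done
None
```

The job is handed in: the lever is down in the release notch at about 108°, and the carriage was pushed against its end stop (about 6.5 N at contact) and released. The arm was clear of everything, but I got no verdict back.

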